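Unlatch a dovetailed chest and hold its lid for fitting the stay

TASK

I want to screw a stay onto this new wooden chest, so please open it for me: turn the catch on its front until the brass tongue points at the red dot (not the black one), then raise the lid by its bar handle to 50 degrees open and hold it there, steady. The lid falls shut if let go, so finish while still holding it with the gripper, and leave the catch at the red dot and the mallet, jar and brass stay where they are.

Things in the scene. Friction and masses are not known exactly. Their poses are not given: they have to be found in the camera images.
- chest: Pale wooden chest fixed to the bench, 220 mm deep (x), 300 wide (y), 120 high without lid, turned up to 20 degrees. Origin: centre of its underside; x points from its front (catch side, towards the robot) to the hinged back, z up. A ledge 53 mm deep, 160 wide, its top 134 mm above the bench (level with the lid's top), sticks out from mid-front and carries the catch.
- lid (a joint): Lid's opening angle, rad: 0 shut, 0.873 = 50 degrees, 1.75 fully back. Brown wooden panel 220 x 300 x 14 mm, 0.4 to 0.75 kg, hinged along the chest's back edge (axis along the chest's y); its front edge rises. Almost no hinge friction: it falls shut when let go. The catch blocks it while the tongue overlaps it.
- lid_hinge (a point): Point on the hinge axis at mid-width: chest frame (110, 0, 120) mm, at the height of the lid's underside.
- lid_handle (a point): Middle of the lid's handle: dark round steel bar, 12 mm thick, 140 mm long, parallel to the hinge axis, on a post at each end, 40 mm (axis) above the lid's top. Lid shut: chest frame (-55, 0, 174) mm, so 165 mm in front of and 54 mm above the hinge axis. Moves with the lid. The bar can turn between the finger pads as the lid swings.
- catch (a joint): Catch's angle about its upright axis, rad, anticlockwise from above. 0: tongue points to the chest's +x, over the lid; starts within 0.17 of 0, stops at +-1.9, dots at +1.309 (chest's +y side) and -1.309. Friction (0.05 N m) keeps it where left. Brass tongue: reaches 52 mm from the axis, 16 mm wide, top 11 mm above the ledge; at a dot it is clear of the lid.
- catch_grip (a point): Where to grip the catch, on its upright axis: chest frame (-140, 0, 178) mm. The grip is a black upright fin centred on the axis, 36 mm long in line with the tongue, 12 mm thick, from 11 mm to 57 mm above the ledge (this point is 44 mm above the ledge).
- catch_aim (a point): The point 60 mm from the catch's axis in the direction the tongue points, just above the ledge; it comes over a dot when the tongue points at that dot.
- red_dot: Centre of the red dot, 18 mm across, painted on the ledge's top: the mark to point the tongue at. 60 mm from the catch's axis, 75 degrees from the chest's +x direction, on the left or the right side (varies).
- black_dot: Centre of the black dot, same size, on the other side: the wrong mark.
- mallet: Bystander: wooden mallet lying flat beside the chest, head 75 x 130 x 80 mm, 240 mm handle along its -x. Origin on the bench beneath the handle's front part.
- screw_jar: Bystander: jar of screws, 68 mm across, 85 mm high, origin under its centre.
- stay: Bystander: flat brass lid stay, 172 x 22 x 6 mm, long along its x, lying on the bench, origin under its centre.

How it is judged:
By the outcome, as a careful person would: the job done as asked, in the order asked, and still so for the second after the job is handed in, while the arm keeps its last pose, push and grip.
It also fails if it takes over 51 s, if anything falls off the work surface, if the arm or the gripper's body presses on something with over 40 N, if the wrist force passes 120 N, or if a joint passes its speed limit or range.

ROBOT

A 7-joint arm with a two-finger parallel gripper is mounted at the origin on the work surface. World frame = base frame: x ahead of the robot, y to its left, z up, the work surface at z = 0. Lengths are in m, angles in rad, forces in N, time in s.
With the tool pointing down it reaches from about 0.425 to 0.875 m from the base axis. Payload 4.7 kg.
Tool frame: the origin (TCP) lies midway between the tips of the shut fingers; the grasp point (between the pads) lies 19 mm behind it; z points along the fingers, y is the line along which they close (so a half turn about z gives the same grasp; the last joint's range is limited). The gripper opens to 87 mm and grips with 3 to 60 N. Pads are 19 mm wide; open, the fingers measure 117 mm over their backs; the gripper's body (75 mm by 190 mm) begins 51 mm behind the grasp point.
Start: joints at [1.302, 0.321, -0.07, 1.45, 0.023, 1.371, -0.057], TCP at [0.181, -0.624, 0.223] pointing down, gripper open.
Joint ranges: [-2.86, 2.86], [-0.3, 2.09], [-1.38, 1.24], [0.06, 2.45], [-1.56, 4.7], [0.09, 2.05], [-2.69, 2.69]. Speed limits (rad/s): [2.57, 2.57, 3.14, 3.14, 3.14, 3.14, 3.14].

INTERFACE

Orientations are given as a rotation vector (axis times angle).
In Python, from bench import ctrl gives the robot as it stands. The module is installed in compiled form; this text tells all that it offers.
- The arm moves only by the tool carry_out, never from a script. Its argument "steps" is a list of rows, each a list of 7 numbers: the turn, a rotation vector about the world's x, y, z in degrees, then the shift along the world's x, y, z in cm, then the opening, from 0 (shut) to 1 (fully open). A call has 1 to 12 rows; each row is the pose to reach, as a shift and turn from the pose commanded when the call began; what a row does not reach only later rows make up. A row lasts 1/10 s, in which the tool goes at most 50 mm and 8.59 degrees, less where a joint would pass 70% of its speed; a pose out of reach is approached as far as the arm can. A call with a gripper value outside its range is refused whole. The fingers move at their own pace and stop on an object; "squeeze" is the grip in N (left out, the last holds). Time passes only in rows, so rows that repeat a pose let the fingers close. It gives the time, the measured TCP pose, the force, the opening and the grip force at its end, in the units of the state.
- ctrl.get_state(): the state, without advancing time (a new reading comes with each control period).
- ctrl.get_image(name): name is "scene" or "top"; returns a dict with "pixels" (420x560x3 uint8, red, green, blue), "camera_matrix" (3x3 intrinsics, pixels), "cam_to_world" (4x4, takes a point from camera to world coordinates). Camera axes: x right, y down, z forward; pixel columns grow to the right and rows downward; lengths in m; the calibration is good to about 2 mm. A picture is of the moment at which its call begins. There is no depth.
- ctrl.close_job(): hands the job in; it is judged then, once.
The state is a dict: "time": time; "joint_positions": joint angles; "qd": joint speeds; "joint_torque": joint torques, N m; "position": TCP position; "tool_rot": TCP orientation; "ft_force": force on the tool from outside, world axes, zero at the start; "torque": the same for the moment, N m; "grip_width": opening from 0.0 (shut) to 1.0 (fully open); "grip_force": force on a finger pad.
Only numpy, scipy, OpenCV 4.12 (cv2) and the standard library are available. Lean on these libraries where they do the work, as an engineer would, in place of code of your own. Each camera call takes 0.05 s, during which the arm holds its last target. There are 200 camera calls.

## Working session

There is one attempt and no reset: what is moved stays moved. The work goes in short steps, Python scripts to look and compute and a tool call to move; the robot and the scene stay as the last step left them, time stands still between calls to the robot, and variables do not carry over. Pictures are saved under pics/ and viewed, at most 10 in all, crops included, and the job is handed in when it is done.

Besides the shell and the picture viewer there is one more tool, called after "Emit:" by a JSON object that holds its "fn" and its "kwargs", one argument or row to a line. carry_out: Moves the arm, as the interface text tells. Its arguments: {"type":"object","properties":{"steps":{"type":"array","items":{"type":"array","items":{"type":"number"}}},"squeeze":{"type":"number"}},"required":["steps"]}

```bash
mkdir -p pics
python3 - <<'E'
from bench import ctrl
import cv2,numpy as np
for n in("scene","top"):
    d=ctrl.get_image(n); cv2.imwrite(f"pics/{n}0.png",cv2.cvtColor(d["pixels"],cv2.COLOR_RGB2BGR))
    print(n,np.round(d["camera_matrix"],1).tolist(),np.round(d["cam_to_world"],3).tolist())
s=ctrl.get_state();print({k:np.round(v,3).tolist() for k,v in s.items()})
E
```

```text
scene [[493.8, 0.0, 267.8], [0.0, 493.8, 211.3], [0.0, 0.0, 1.0]] [[0.893, 0.365, -0.264, 0.984], [0.451, -0.706, 0.547, -0.76], [0.013, -0.607, -0.794, 1.266], [0.0, 0.0, 0.0, 1.0]]
top [[502.6, 0.0, 289.2], [0.0, 502.6, 210.5], [0.0, 0.0, 1.0]] [[0.008, -0.993, 0.122, 0.472], [-1.0, -0.011, -0.028, 0.044], [0.029, -0.121, -0.992, 1.199], [0.0, 0.0, 0.0, 1.0]]
{'time': 0.1, 'joint_positions': [1.302, 0.322, -0.07, 1.452, 0.023, 1.371, -0.057], 'qd': [0.001, -0.001, 0.0, -0.002, 0.0, -0.0, 0.0], 'joint_torque': [-0.0, -49.257, -0.406, -31.34, -0.064, 0.04, 0.0], 'position': [0.181, -0.624, 0.222], 'tool_rot': [-3.109, -0.442, 0.001], 'ft_force': [-0.072, 0.279, -0.453], 'torque': [0.0, 0.018, -0.019], 'grip_force': 0.0, 'grip_width': 1.0}
```

View pics/scene0.png

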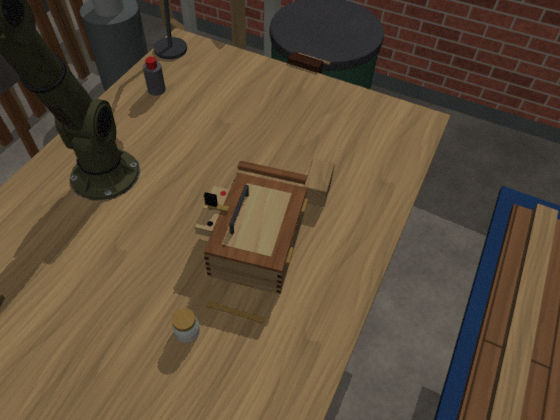

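View pics/top0.png

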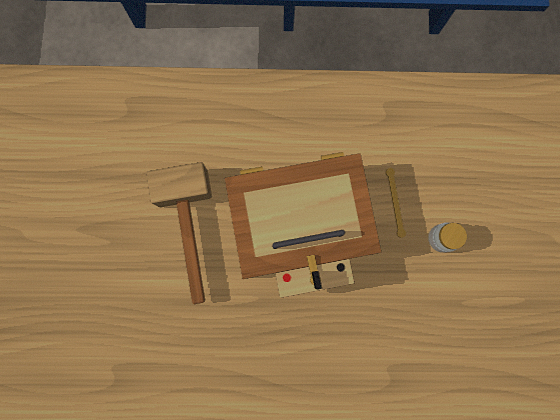

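The scene view shows the chest with the red dot at about (222,193), the black dot at (210,224), the fin at (211,199) and the bar from (247,190) to (233,230). In the top view the red dot is at (287,278), black at (341,267), the fin at (317,281) and the bar from (275,245) to (344,233). So the red dot is on the chest's +y side. Next I'll measure with masks and rays.

```bash
cat > h.py <<'E'
from bench import ctrl
import cv2,numpy as np
def ray(d,uv):
    K,T=d["camera_matrix"],d["cam_to_world"]
    return T[:3,3],T[:3,:3]@np.linalg.solve(K,[uv[0],uv[1],1.])
def onz(d,uv,z):
    o,v=ray(d,uv); return o+v*(z-o[2])/v[2]
def tri(ds,uvs):
    P=[d["camera_matrix"]@np.linalg.inv(d["cam_to_world"])[:3] for d in ds]
    X=cv2.triangulatePoints(P[0],P[1],np.float64(uvs[0]).reshape(2,1),np.float64(uvs[1]).reshape(2,1)).ravel()
    return X[:3]/X[3]
def blobs(m,box,amin=8):
    x0,y0,x1,y1=box; k=np.zeros_like(m); k[y0:y1,x0:x1]=m[y0:y1,x0:x1]
    n,l,s,c=cv2.connectedComponentsWithStats(k)
    return [(s[i,4],np.round(c[i],1),cv2.minAreaRect(np.argwhere(l==i)[:,::-1].astype(np.float32))) for i in range(1,n) if s[i,4]>=amin]
E
python3 - <<'E'
from h import *
for n,box in(("scene",(185,160,320,290)),("top",(220,150,385,305))):
    d=ctrl.get_image(n); hsv=cv2.cvtColor(d["pixels"],cv2.COLOR_RGB2HSV); h,s,v=cv2.split(hsv)
    red=(((h<5)|(h>174))&(s>180)&(v>120)).astype(np.uint8)*255
    dark=(v<75).astype(np.uint8)*255
    blue=((h>95)&(h<140)&(s>20)&(v<130)).astype(np.uint8)*255
    brass=((h>13)&(h<25)&(s>150)&(v>120)).astype(np.uint8)*255
    for nm,m in(("red",red),("dark",dark),("blue",blue),("brass",brass)):
        for b in blobs(m,box): print(n,nm,b[0],b[1],[np.round(q,1) for q in b[2]])
    x0,y0,x1,y1=(190,170,262,246) if n=="scene" else (260,222,360,302)
    cv2.imwrite(f"pics/{n}_c.png",cv2.resize(cv2.cvtColor(d["pixels"][y0:y1,x0:x1],cv2.COLOR_RGB2BGR),None,fx=7,fy=7,interpolation=cv2.INTER_NEAREST))
E
```

```text
scene red 15 [222.8 192.7] [array([223. , 192.5]), array([4., 3.]), np.float64(0.0)]
scene dark 230 [271.8 174.8] [array([271.3, 174.6]), array([68.7,  3.7]), np.float64(12.5)]
scene dark 245 [238.2 207.6] [array([238.4, 209.3]), array([ 7.4, 51.5]), np.float64(21.5)]
scene dark 87 [312.8 194.8] [array([312.9, 195.7]), array([16.3, 12.5]), np.float64(15.9)]
scene dark 176 [210.4 200. ] [array([210.4, 200.3]), array([17.7, 12.4]), np.float64(82.9)]
scene dark 8 [311.  201.9] [array([311., 202.]), array([4.2, 1.4]), np.float64(45.0)]
scene dark 34 [223.1 212. ] [array([222.1, 212.1]), array([9.5, 4.6]), np.float64(14.0)]
scene dark 174 [296.  229.9] [array([295.4, 232.1]), array([ 4.7, 44.9]), np.float64(17.1)]
scene dark 25 [209.4 223.1] [array([209.5, 223. ]), array([4., 5.]), np.float64(90.0)]
scene dark 1724 [244.  271.8] [array([244.2, 271.9]), array([85. , 29.4]), np.float64(7.7)]
scene blue 8 [246.2 193. ] [array([246., 193.]), array([4., 2.]), np.float64(90.0)]
scene blue 8 [206.9 198.4] [array([206.9, 198.4]), array([1.7, 3.9]), np.float64(56.3)]
scene blue 11 [211.7 203.4] [a
[... 5728 characters left out ...]
top brass 9 [293.8 261.7] [array([293.8, 261.8]), array([2.7, 5.1]), np.float64(78.7)]
top brass 16 [269.  264.9] [array([270.1, 265.2]), array([4.7, 7.6]), np.float64(71.6)]
top brass 13 [243.  267.2] [array([242.6, 267.3]), array([3.1, 6.3]), np.float64(26.6)]
top brass 22 [257.5 268.3] [array([257.5, 267.8]), array([5.3, 9.4]), np.float64(56.3)]
top brass 11 [249.6 269.5] [array([249.4, 269.8]), array([4.5, 3.6]), np.float64(63.4)]
top brass 9 [274.9 268.4] [array([275. , 268.5]), array([5., 2.]), np.float64(90.0)]
top brass 8 [281.2 269.2] [array([280.9, 269.1]), array([1.2, 6.1]), np.float64(76.0)]
top brass 17 [311.5 279.6] [array([311.1, 279.2]), array([10.2,  2.1]), np.float64(77.5)]
```

View pics/scene_c.png

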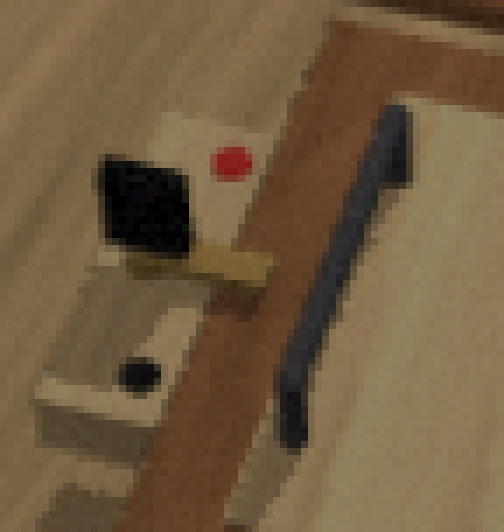

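View pics/top_c.png

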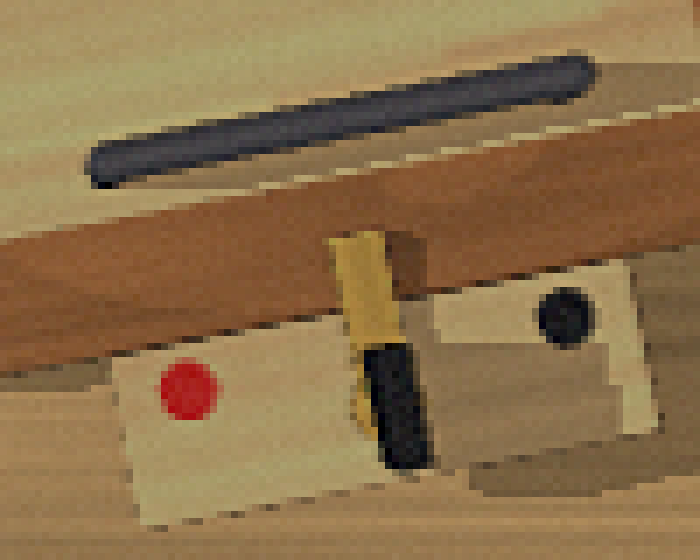

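The crops show it clearly. In full-image pixels, the bar's ends are at scene (246,185.5)/(231,223) and top (273.4,245)/(343.4,232.6). The fin's top-face centre is at scene (210.4,194) and top about (317,280).

Run:
```python
from h import *
from scipy.spatial.transform import Rotation as R
s,t=ctrl.get_image("scene"),ctrl.get_image("top"); D=(s,t)
pts=dict(red=((222.8,192.7),(286.4,277.5),.134),black=((209.4,223.1),(340.4,266.8),.134),
 barA=((246.2,185.5),(273.4,245.1),.178),barB=((230.9,223.1),(343.4,232.6),.178),fintop=((210.4,193.8),(316.5,280),.191))
X={}
for k,(a,b,z) in pts.items():
    X[k]=tri(D,(a,b)); print(k,np.round(X[k],4),"scene@z",np.round(onz(s,a,z)[:2],4),"top@z",np.round(onz(t,b,z)[:2],4))
def yaw(p,q): d=p-q; return np.degrees(np.arctan2(-d[0],d[1]))
P={k:(onz(s,a,z)+onz(t,b,z))/2 for k,(a,b,z) in pts.items()}
print("yaw dots",yaw(P['red'],P['black']),"bar",yaw(P['barA'],P['barB']))
psi=np.radians((yaw(P['red'],P['black'])+yaw(P['barA'],P['barB']))/2)
ex=np.array([np.cos(psi),np.sin(psi)]); ey=np.array([-ex[1],ex[0]])
md=(P['red']+P['black'])[:2]/2; mb=(P['barA']+P['barB'])[:2]/2
o1=md+ex*(.140-.060*np.cos(1.309)); o2=mb+ex*.055
print("psi",np.degrees(psi),"origin from dots",o1,"from bar",o2)
o=(o1+o2)/2
for n,x in(("catch",-.14),("bar",-.055),("hinge",.11)): print(n,o+ex*x)
# tongue direction: brass tip in top
tip=onz(t,((365/7+260-.5),(232/7+222-.5)),.145)[:2]-(o-ex*.14)
print("tongue tip mid",tip,"angle rel",np.degrees(np.arctan2(tip[1],tip[0])-psi))
m=R.from_rotvec(ctrl.get_state()["tool_rot"]).as_matrix(); print(m.round(3))
```

```text
red [0.4601 0.0178 0.1375] scene@z [0.458  0.0199] top@z [0.4606 0.0181]
black [ 0.4828 -0.0959  0.138 ] scene@z [ 0.48   -0.0942] top@z [ 0.4838 -0.0958]
barA [0.5252 0.0455 0.1769] scene@z [0.5248 0.0441] top@z [0.526 0.046]
barB [ 0.5528 -0.0958  0.1819] scene@z [ 0.5515 -0.0932] top@z [ 0.5528 -0.0965]
fintop [ 0.4567 -0.0404  0.1933] scene@z [ 0.4555 -0.0388] top@z [ 0.4567 -0.0405]
yaw dots 11.247166950070802 bar 10.823957284071142
psi 11.035562117070972 origin from dots [ 0.59277333 -0.01416961] from bar [ 0.59277402 -0.01438564]
catch [ 0.45536248 -0.04107618]
bar [ 0.53879071 -0.02480563]
hinge [0.70073962 0.00677838]
tongue tip mid [0.05315818 0.00696529] angle rel -3.5706507281073265
[[ 0.96   0.279 -0.   ]
 [ 0.279 -0.96   0.001]
 [-0.    -0.001 -1.   ]]
```

Emit:
{"fn": "carry_out", "kwargs": {
  "steps": [
    [0, 0, 0, 0, 0, 2, 1],
    [0, 0, 0, 2, 2, 4, 1],
    [0, 0, -1, 5, 5, 6, 1],
    [0, 0, -2, 8, 8, 8, 1],
    [0, 0, -3, 11, 11, 8, 1],
    [0, 0, -4, 14, 14.5, 8, 1],
    [0, 0, -5, 17, 18, 8, 1],
    [0, 0, -6, 20, 21.5, 8, 1],
    [0, 0, -6, 22, 24.5, 8, 1],
    [0, 0, -6, 23.5, 27, 8, 1],
    [0, 0, -6, 24, 28, 8, 1],
    [0, 0, -6, 24, 28, 8, 1]
  ]
}}

```text
time: 1.5
position: [0.4221, -0.343, 0.3028]
tool_rot: [3.128, 0.284, 0.0]
ft_force: [0.9, -0.9, 0.1]
grip_width: 1.001
grip_force: 0.0
```

Emit:
{"fn": "carry_out", "kwargs": {
  "steps": [
    [0, 0, 0, 0.2, 2, 0, 0.6],
    [0, 0, 0, 0.6, 5, 0, 0.6],
    [0, 0, 0, 1, 8.5, 0, 0.6],
    [0, 0, 0, 1.4, 12, 0, 0.6],
    [0, 0, 0, 1.8, 15.5, 0, 0.6],
    [0, 0, 0, 2.2, 19, 0, 0.6],
    [0, 0, 0, 2.6, 22.5, -0.5, 0.6],
    [0, 0, 0, 3, 25.5, -1, 0.6],
    [0, 0, 0, 3.2, 28, -1.5, 0.6],
    [0, 0, 0, 3.4, 29.7, -2, 0.6],
    [0, 0, 0, 3.4, 30.2, -2, 0.6],
    [0, 0, 0, 3.4, 30.2, -2, 0.6]
  ]
}}

```text
time: 2.7
position: [0.4551, -0.0428, 0.2828]
tool_rot: [3.129, 0.278, -0.0]
ft_force: [0.2, 0.2, -0.4]
grip_width: 0.603
grip_force: 0.0
```

Run:
```python
from h import *
d=ctrl.get_image("scene"); cv2.imwrite("pics/s2.png",cv2.resize(cv2.cvtColor(d["pixels"][100:280,140:340],cv2.COLOR_RGB2BGR),None,fx=3,fy=3,interpolation=cv2.INTER_CUBIC))
s=ctrl.get_state();print({k:np.round(s[k],4).tolist() for k in("joint_positions","position","tool_rot","ft_force")})
```

```text
{'joint_positions': [0.6847, -0.1115, -0.5905, 1.7879, -0.0617, 1.4464, -1.2899], 'position': [0.4552, -0.0436, 0.2828], 'tool_rot': [3.1286, 0.2763, 0.0001], 'ft_force': [0.8559, -0.3354, -0.4272]}
```

View pics/s2.png

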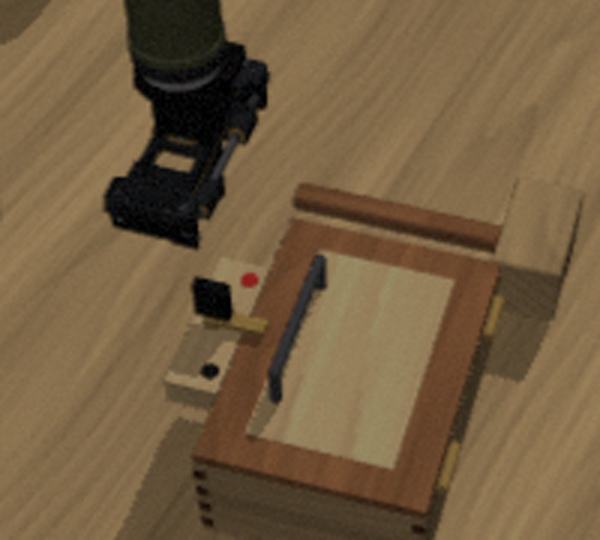

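The crop shows the open gripper above and in front of the fin, which is at crop (212,298), with the path down clear. I'll descend next.

Emit:
{"fn": "carry_out", "kwargs": {
  "steps": [
    [0, 0, 0, 0.1, 0.15, -2, 0.6],
    [0, 0, 0, 0.1, 0.15, -4.5, 0.6],
    [0, 0, 0, 0.1, 0.15, -7, 0.6],
    [0, 0, 0, 0.1, 0.15, -9, 0.6],
    [0, 0, 0, 0.1, 0.15, -10.5, 0.6],
    [0, 0, 0, 0.1, 0.15, -11.8, 0.6],
    [0, 0, 0, 0.1, 0.15, -12.4, 0.6],
    [0, 0, 0, 0.1, 0.15, -12.4, 0.6],
    [0, 0, 0, 0.1, 0.15, -12.4, 0.6]
  ]
}}

```text
time: 3.65
position: [0.4569, -0.0411, 0.1592]
tool_rot: [3.129, 0.279, 0.001]
ft_force: [-0.2, -0.1, 0.2]
grip_width: 0.603
grip_force: 0.0
```

Run:
```python
from h import *
im=[]
for n,(x0,y0) in(("scene",(180,130)),("top",(240,200))):
    d=ctrl.get_image(n); im.append(cv2.resize(cv2.cvtColor(d["pixels"][y0:y0+120,x0:x0+120],cv2.COLOR_RGB2BGR),None,fx=3.3,fy=3.3,interpolation=cv2.INTER_CUBIC))
cv2.imwrite("pics/s3.png",np.hstack(im))
s=ctrl.get_state();print({k:np.round(s[k],4).tolist() for k in("joint_positions","position","tool_rot","ft_force")})
```

```text
{'joint_positions': [0.6689, -0.0262, -0.6224, 1.9698, -0.016, 1.1917, -1.3402], 'position': [0.457, -0.0409, 0.1594], 'tool_rot': [3.1285, 0.2793, 0.0022], 'ft_force': [-0.6183, -0.28, -0.1719]}
```

View pics/s3.png

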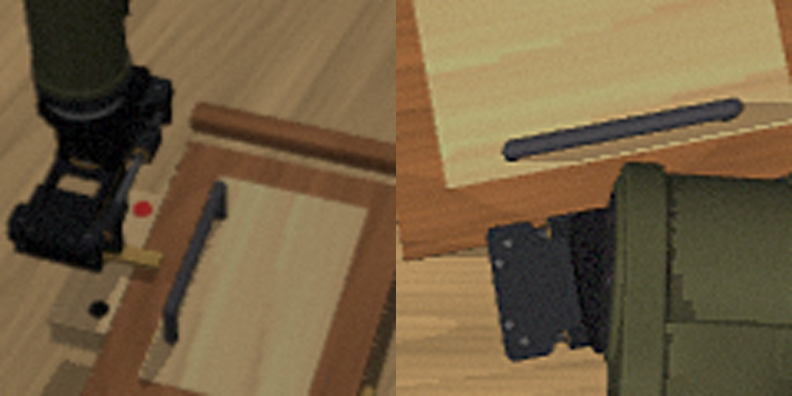

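The gripper is around the fin, and the tongue comes out below it at crop (135,257). I'll close now.

Emit:
{"fn": "carry_out", "kwargs": {
  "steps": [
    [0, 0, 0, 0, 0, 0, 0.3],
    [0, 0, 0, 0, 0, 0, 0],
    [0, 0, 0, 0, 0, 0, 0],
    [0, 0, 0, 0, 0, 0, 0],
    [0, 0, 0, 0, 0, 0, 0],
    [0, 0, 0, 0, 0, 0, 0]
  ],
  "squeeze": 25
}}

```text
time: 4.35
position: [0.4564, -0.0409, 0.1586]
tool_rot: [3.129, 0.28, -0.0]
ft_force: [1.5, -6.5, -0.6]
grip_width: 0.138
grip_force: 6.7
```

Emit:
{"fn": "carry_out", "kwargs": {
  "steps": [
    [0, 0, 0, 0, 0, 0, 0],
    [0, 0, 0, 0, 0, 0, 0],
    [0, 0, 0, 0, 0, 0, 0]
  ]
}}

```text
time: 4.65
position: [0.4564, -0.041, 0.1586]
tool_rot: [3.129, 0.279, 0.0]
ft_force: [-0.1, -1.5, -0.3]
grip_width: 0.138
grip_force: 25.0
```

Emit:
{"fn": "carry_out", "kwargs": {
  "steps": [
    [0, 0, 3, 0, 0, 0, 0],
    [0, 0, 8, 0, 0, 0, 0],
    [0, 0, 14, 0, 0, 0, 0],
    [0, 0, 20, 0, 0, 0, 0],
    [0, 0, 26, 0, 0, 0, 0],
    [0, 0, 32, 0, 0, 0, 0],
    [0, 0, 38, 0, 0, 0, 0],
    [0, 0, 42, 0, 0, 0, 0],
    [0, 0, 45, 0, 0, 0, 0],
    [0, 0, 45, 0, 0, 0, 0]
  ]
}}

```text
time: 5.65
position: [0.4563, -0.0409, 0.1586]
tool_rot: [2.784, 1.456, -0.0]
ft_force: [-0.1, -1.7, -0.4]
grip_width: 0.137
grip_force: 25.0
```

Run:
```python
from h import *
s=ctrl.get_state();print({k:np.round(s[k],4).tolist() for k in("joint_positions","position","tool_rot","ft_force","torque")})
```

```text
{'joint_positions': [0.6566, -0.0259, -0.6105, 1.9715, -0.0156, 1.1914, -0.5552], 'position': [0.4563, -0.0409, 0.1586], 'tool_rot': [2.7837, 1.4555, -0.0004], 'ft_force': [-0.1359, -1.6775, -0.3924], 'torque': [-0.2996, 0.0047, 0.0543]}
```

Emit:
{"fn": "carry_out", "kwargs": {
  "steps": [
    [0, 0, 3, 0, 0, 0, 0],
    [0, 0, 8, 0, 0, 0, 0],
    [0, 0, 14, 0, 0, 0, 0],
    [0, 0, 20, 0, 0, 0, 0],
    [0, 0, 25, 0, 0, 0, 0],
    [0, 0, 29, 0, 0, 0, 0],
    [0, 0, 31, 0, 0, 0, 0],
    [0, 0, 31, 0, 0, 0, 0],
    [0, 0, 31, 0, 0, 0, 0],
    [0, 0, 31, 0, 0, 0, 0.3],
    [0, 0, 31, 0, 0, 0, 0.5],
    [0, 0, 31, 0, 0, 0, 0.5]
  ]
}}

```text
time: 6.85
position: [0.4564, -0.0404, 0.1585]
tool_rot: [-2.294, -2.146, -0.0]
ft_force: [-0.0, -0.3, -0.9]
grip_width: 0.325
grip_force: 0.0
```

Emit:
{"fn": "carry_out", "kwargs": {
  "steps": [
    [0, 0, 0, 0, 0, 0, 0.55],
    [0, 0, 0, 0, 0, 1.5, 0.55],
    [0, 0, 0, 0, 0, 4, 0.55],
    [0, 0, 3, 0, 0, 7, 0.6],
    [0, 0, 8, 2, 0.3, 9.5, 0.7],
    [0, 0, 13, 5, 0.9, 11, 0.7],
    [0, 0, 15, 7.5, 1.4, 11, 0.7],
    [0, 0, 15, 8.3, 1.6, 11, 0.7],
    [0, 0, 15, 8.3, 1.6, 11, 0.7]
  ]
}}

```text
time: 7.75
position: [0.5395, -0.0242, 0.2678]
tool_rot: [-1.992, -2.426, -0.0]
ft_force: [0.2, 0.3, -0.3]
grip_width: 0.701
grip_force: 0.0
```

Run:
```python
from h import *
im=[]
for n,(x0,y0) in(("scene",(180,150)),("top",(250,210))):
    d=ctrl.get_image(n); im.append(cv2.resize(cv2.cvtColor(d["pixels"][y0:y0+100,x0:x0+100],cv2.COLOR_RGB2BGR),None,fx=4,fy=4,interpolation=cv2.INTER_NEAREST))
cv2.imwrite("pics/s4.png",np.hstack(im))
s=ctrl.get_state();print({k:np.round(s[k],4).tolist() for k in("joint_positions","position","tool_rot","ft_force")})
```

```text
{'joint_positions': [0.5886, 0.1047, -0.6336, 1.6381, 0.0626, 1.4211, 0.1434], 'position': [0.5383, -0.0248, 0.2679], 'tool_rot': [-1.9935, -2.4262, 0.0019], 'ft_force': [0.0538, -0.4635, -0.3445]}
```

View pics/s4.png

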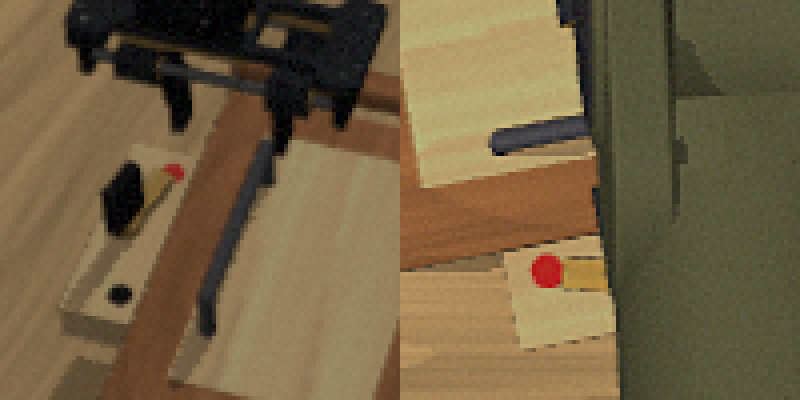

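The tongue now points at the red dot: scene crop tip at about (172,172), and in the top crop the tongue runs into the dot at (547,271). The gripper straddles the bar, so I'll descend and grip it.

Emit:
{"fn": "carry_out", "kwargs": {
  "steps": [
    [0, 0, 0, 0, 0, -2, 0.7],
    [0, 0, 0, 0, 0, -4.5, 0.7],
    [0, 0, 0, 0, 0, -7, 0.7],
    [0, 0, 0, 0, 0, -9, 0.7],
    [0, 0, 0, 0, 0, -10.5, 0.7],
    [0, 0, 0, 0, 0, -11.3, 0.7],
    [0, 0, 0, 0, 0, -11.3, 0.5],
    [0, 0, 0, 0, 0, -11.3, 0.2],
    [0, 0, 0, 0, 0, -11.3, 0],
    [0, 0, 0, 0, 0, -11.3, 0],
    [0, 0, 0, 0, 0, -11.3, 0],
    [0, 0, 0, 0, 0, -11.3, 0]
  ],
  "squeeze": 40
}}

```text
time: 9.05
position: [0.5395, -0.0247, 0.1559]
tool_rot: [1.994, 2.427, 0.0]
ft_force: [0.6, 0.6, -1.2]
grip_width: 0.239
grip_force: 0.0
```

Emit:
{"fn": "carry_out", "kwargs": {
  "steps": [
    [0, 0, 0, 0, 0, 0, 0],
    [0, 0, 0, 0, 0, 0, 0],
    [0, 0, 0, 0, 0, 0, 0],
    [0, 0, 0, 0, 0, 0, 0]
  ]
}}

```text
time: 9.45
position: [0.5397, -0.0246, 0.1557]
tool_rot: [1.994, 2.427, 0.001]
ft_force: [1.9, -0.4, -0.2]
grip_width: 0.126
grip_force: 40.0
```

Run:
```python
from h import *
s=ctrl.get_state();print({k:np.round(s[k],4).tolist() for k in("joint_positions","position","tool_rot","ft_force","grip_width","grip_force")})
p=np.radians(11.04); c,sn=np.cos(p),np.sin(p)
for th in(3,6,9,12,15,18,21,24,27,30,33,36,39,42,45,48,50):
    t=np.radians(th); ti=np.radians(.4*th)
    gx,gz=-165*np.cos(t)+54*np.sin(t)+165, 165*np.sin(t)+54*np.cos(t)-54
    tx,tz=gx-19*np.sin(ti), gz+19*(1-np.cos(ti))
    print(th,"turn",np.round(.4*th*np.array([-sn,c]),2),"shift cm",np.round(np.array([tx*c,tx*sn,tz])/10,2))
```

```text
{'joint_positions': [0.5724, 0.1802, -0.6327, 1.7944, 0.1137, 1.2027, 0.1021], 'position': [0.5397, -0.0246, 0.1557], 'tool_rot': [1.9936, 2.4272, 0.0009], 'ft_force': [1.9271, -0.424, -0.1514], 'grip_width': 0.1261, 'grip_force': 40.0}
3 turn [-0.23  1.18] shift cm [0.26 0.05 0.86]
6 turn [-0.46  2.36] shift cm [0.56 0.11 1.7 ]
9 turn [-0.69  3.53] shift cm [0.91 0.18 2.52]
12 turn [-0.92  4.71] shift cm [1.3  0.25 3.32]
15 turn [-1.15  5.89] shift cm [1.73 0.34 4.1 ]
18 turn [-1.38  7.07] shift cm [2.2  0.43 4.85]
21 turn [-1.61  8.24] shift cm [2.7  0.53 5.57]
24 turn [-1.84  9.42] shift cm [3.24 0.63 6.27]
27 turn [-2.07 10.6 ] shift cm [3.82 0.75 6.94]
30 turn [-2.3  11.78] shift cm [4.43 0.86 7.57]
33 turn [-2.53 12.96] shift cm [5.07 0.99 8.17]
36 turn [-2.76 14.13] shift cm [5.74 1.12 8.73]
39 turn [-2.99 15.31] shift cm [6.44 1.26 9.25]
42 turn [-3.22 16.49] shift cm [7.17 1.4  9.73]
45 turn [-3.45 17.67] shift cm [ 7.91  1.54 10.18]
48 turn [-3.68 18.84] shift cm [ 8.68  1.69 10.58]
50 turn [-3.83 19.63] shift cm [ 9.21  1.8  10.83]
```

Emit:
{"fn": "carry_out", "kwargs": {
  "steps": [
    [0, 0.4, 0, 0.1, 0, 0.3, 0],
    [-0.2, 1.2, 0, 0.26, 0.05, 0.86, 0],
    [-0.4, 1.8, 0, 0.41, 0.08, 1.3, 0],
    [-0.5, 2.4, 0, 0.56, 0.11, 1.7, 0],
    [-0.6, 3, 0, 0.73, 0.14, 2.1, 0],
    [-0.7, 3.5, 0, 0.91, 0.18, 2.52, 0],
    [-0.8, 4.1, 0, 1.1, 0.21, 2.92, 0],
    [-0.9, 4.7, 0, 1.3, 0.25, 3.32, 0],
    [-1.1, 5.4, 0, 1.55, 0.3, 3.78, 0],
    [-1.2, 5.9, 0, 1.73, 0.34, 4.1, 0],
    [-1.2, 5.9, 0, 1.73, 0.34, 4.1, 0]
  ]
}}

```text
time: 10.55
position: [0.5568, -0.0213, 0.1969]
tool_rot: [-1.95, -2.374, 0.126]
ft_force: [2.0, 0.3, -8.0]
grip_width: 0.123
grip_force: 40.0
```

Emit:
{"fn": "carry_out", "kwargs": {
  "steps": [
    [-0.1, 0.6, 0, 0.23, 0.04, 0.37, 0],
    [-0.2, 1.2, 0, 0.47, 0.09, 0.75, 0],
    [-0.4, 2.3, 0, 0.97, 0.19, 1.47, 0],
    [-0.7, 3.5, 0, 1.51, 0.29, 2.17, 0],
    [-0.9, 4.7, 0, 2.09, 0.41, 2.84, 0],
    [-1.1, 5.9, 0, 2.7, 0.52, 3.47, 0],
    [-1.4, 7.1, 0, 3.34, 0.65, 4.07, 0],
    [-1.6, 8.2, 0, 4.01, 0.78, 4.63, 0],
    [-1.8, 9.4, 0, 4.71, 0.92, 5.15, 0],
    [-2, 10.3, 0, 5.2, 1.01, 5.48, 0],
    [-2.1, 10.6, 0, 5.44, 1.06, 5.63, 0],
    [-2.1, 10.6, 0, 5.44, 1.06, 5.63, 0]
  ]
}}

```text
time: 11.75
position: [0.6101, -0.0107, 0.2539]
tool_rot: [-1.863, -2.268, 0.339]
ft_force: [-5.4, -0.1, 1.3]
grip_width: 0.119
grip_force: 40.0
```

```bash
cat > lid.py <<'E'
from h import *
from scipy.spatial.transform import Rotation as R
s=ctrl.get_state(); m=R.from_rotvec(s["tool_rot"]).as_matrix(); g=s["position"]-.019*m[:,2]
p=np.radians(11.04); ex=np.array([np.cos(p),np.sin(p)])
x=(g[:2]-[.7007,.0068])@ex; z=g[2]-.120
print("grasp",g.round(4),"radius",np.hypot(x,z),"angle",np.degrees(np.arctan2(z,-x)-np.arctan2(54,165)),"tilt",np.degrees(np.arccos(-m[2,2])))
print({k:np.round(s[k],3).tolist() for k in("joint_positions","ft_force","torque","grip_width","grip_force")})
E
python3 lid.py
```

```text
grasp [ 0.6156 -0.0097  0.2721] radius 0.17508773531119742 angle 42.19446414671555 tilt 16.988982241016597
{'joint_positions': [0.339, 0.523, -0.601, 1.219, 0.28, 1.779, -0.028], 'ft_force': [-5.381, -0.13, 1.265], 'torque': [-0.102, 1.018, -0.09], 'grip_width': 0.119, 'grip_force': 40.0}
```

Emit:
{"fn": "carry_out", "kwargs": {
  "steps": [
    [0, 0, 0, 0.25, 0.05, 0.14, 0],
    [0, 0, 0, 0.53, 0.1, 0.29, 0],
    [0, 0, 0, 0.8, 0.15, 0.43, 0],
    [0, 0, 0, 1.05, 0.2, 0.57, 0],
    [0, 0, 0, 1.32, 0.26, 0.7, 0],
    [0, 0, 0, 1.6, 0.31, 0.82, 0],
    [0, 0, 0, 1.87, 0.37, 0.94, 0],
    [0, 0, 0, 2.05, 0.4, 1.02, 0],
    [0, 0, 0, 2.14, 0.42, 1.06, 0],
    [0, 0, 0, 2.14, 0.42, 1.06, 0],
    [0, 0, 0, 2.14, 0.42, 1.06, 0]
  ]
}}

```text
time: 12.85
position: [0.6313, -0.0066, 0.2654]
tool_rot: [-1.864, -2.269, 0.337]
ft_force: [-5.5, -0.3, 3.8]
grip_width: 0.124
grip_force: 40.0
```

```bash
python3 lid.py
python3 - <<'E'
from h import *
im=[]
for n,(x0,y0) in(("scene",(170,110)),("top",(210,130))):
    d=ctrl.get_image(n); im.append(cv2.resize(cv2.cvtColor(d["pixels"][y0:y0+180,x0:x0+180],cv2.COLOR_RGB2BGR),(400,400),interpolation=cv2.INTER_CUBIC))
cv2.imwrite("pics/s5.png",np.hstack(im))
E
```

```text
grasp [ 0.6367 -0.0055  0.2836] radius 0.17611464620728912 angle 50.15557974672027 tilt 16.871363571292317
{'joint_positions': [0.306, 0.566, -0.595, 1.133, 0.297, 1.82, -0.032], 'ft_force': [-5.533, -0.343, 3.793], 'torque': [-0.024, 1.096, -0.074], 'grip_width': 0.124, 'grip_force': 40.0}
```

View pics/s5.png

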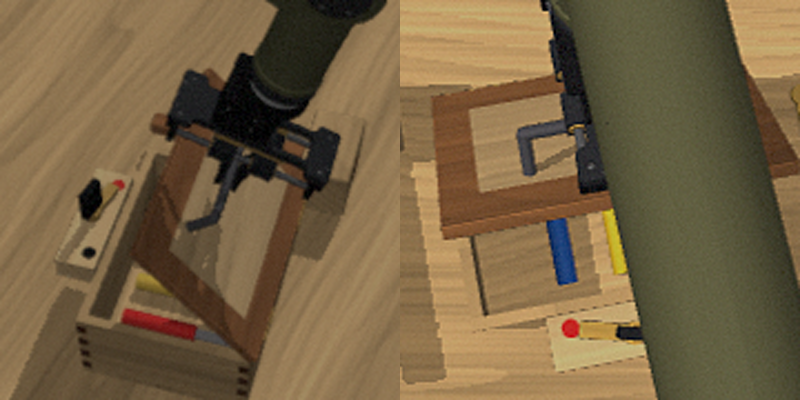

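The lid is up and the tongue is still on the red dot: scene crop (118,186), top crop (570,328). I'll check the angle independently from the lid's visible front corners, scene crop (135,255) and top crop (442,235).

```bash
python3 - <<'E'
from h import *
p=np.radians(11.04); ex=np.array([np.cos(p),np.sin(p),0]); ey=np.array([-ex[1],ex[0],0]); H=np.array([.7007,.0068,.12])
for n,uv,side in(("top",(42*.45+210,235*.45+130),.15),("top",(40*.45+210,225*.45+130),.15),("scene",(135*.45+170,255*.45+110),-.15),("scene",(135*.45+170,247*.45+110),-.15)):
    d=ctrl.get_image(n); o,v=ray(d,uv); t=(side-(o-H)@ey)/(v@ey); q=o+t*v-H
    print(n,"r",np.hypot(q@ex,q[2]).round(4),"ang",np.degrees(np.arctan2(q[2],-(q@ex))).round(2))
E
python3 lid.py
```

```text
top r 0.2057 ang 48.17
top r 0.2025 ang 50.44
scene r 0.216 ang 51.68
scene r 0.2276 ang 54.19
grasp [ 0.6367 -0.0055  0.2836] radius 0.17610253937280398 angle 50.14866530959742 tilt 16.870967876531452
{'joint_positions': [0.306, 0.566, -0.595, 1.133, 0.297, 1.82, -0.032], 'ft_force': [-4.213, 0.342, 3.618], 'torque': [0.019, 1.086, -0.11], 'grip_width': 0.123, 'grip_force': 40.0}
```

Emit:
{"fn": "carry_out", "kwargs": {
  "steps": [
    [0, 0, 0, 0, 0, 0, 0],
    [0, 0, 0, 0, 0, 0, 0],
    [0, 0, 0, 0, 0, 0, 0],
    [0, 0, 0, 0, 0, 0, 0],
    [0, 0, 0, 0, 0, 0, 0],
    [0, 0, 0, 0, 0, 0, 0]
  ]
}}

```text
time: 13.75
position: [0.6313, -0.0066, 0.2654]
tool_rot: [-1.864, -2.269, 0.337]
ft_force: [-4.5, -0.2, 2.4]
grip_width: 0.122
grip_force: 40.0
```

```bash
python3 lid.py; python3 -c "
from bench import ctrl
print(ctrl.close_job())"
```

```text
grasp [ 0.6367 -0.0055  0.2836] radius 0.17611749965212029 angle 50.160075304415635 tilt 16.86252993319875
{'joint_positions': [0.306, 0.566, -0.595, 1.133, 0.297, 1.82, -0.032], 'ft_force': [-4.5, -0.158, 2.43], 'torque': [-0.058, 1.07, -0.138], 'grip_width': 0.122, 'grip_force': 40.0}
the job is handed in; nothing more can be done
None
```

The job is handed in at about 14 s: the catch points at the red dot, and the gripper holds the lid steady by its bar at about 50° (50.2° from the arm's pose, roughly 47–52° from the camera images); the mallet, jar and stay were not touched.

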